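Open the child-safe descaler bottle in the one-hand holder

TASK

The kettle is to be descaled: stand the square descaler bottle upright, cap still on, right down in the square well of the grey one-hand holder that keeps it from turning. There, press its push-and-turn safety cap down, twist it free anticlockwise and lift it off, and finish while holding the cap upright in the gripper, a few centimetres straight above the open bottle, which stays standing in the holder. Keep the bottle upright throughout and leave the other things on the worktop where they are.

Things in the scene. Friction and masses are not known exactly. Their poses are not given: they have to be found in the camera images.
- bottle_center (a point): Loose descaler bottle, 0.4 kg: square white body 58 x 58 mm, 84 mm high, labels on two faces; above it a round shoulder, a collar (43 mm across, top at 99 mm) and the neck; 138 mm high with its cap. The point is the body's centre, 42 mm above the underside; x and y square to the faces, z up. It can be carried by its locked cap and fits the holder in any of the four square ways.
- bottle_mouth (a point): Centre of the bottle's mouth, the top of its neck, 126 mm above its underside; axes as the bottle's.
- cap_center (a point): Black ribbed round push-and-turn cap, 44 mm across, 32 mm high, a separate part; on the bottle its skirt spans 106 to 138 mm above the underside. The point is on its axis, half-way up, 4 mm below the mouth when on; z up. Locked, its x lies along the bottle's x and it can be neither turned nor pulled off.
- spring_disc (a joint): Sprung disc inside the cap that pushes it up off the neck; metres the cap is pressed down (0 at rest, 0.007 on the collar, negative once the cap is off). 5 N at rest, 0.8 N more per mm: a push of about 14 N presses it home. Pressed 5.5 mm or more, the cap turns anticlockwise seen from above; turned 60 to 135 degrees from locked (75 to 90 is best) it lifts straight off.
- holder_well (a point): Centre of the floor of the holder's well. Holder: fixed grey block 90 x 90 mm, rim 42 mm above the worktop, on a base with suction feet (133 mm square, 14 mm high) and a black lever in front. The well, square to the holder's x and y, is 63 x 63 mm with a 4 mm chamfer; its floor is 9 mm above the worktop. A bottle standing in it has its centre 42 mm above this point.
- glass_c (a point): Clear tumbler, 81 mm across, 93 mm high, a bystander; the point is its centre.
- timer_c (a point): Black and white wind-up kitchen timer, 61 mm across, 53 mm high, a bystander; the point is its centre.
- tuna_c (a point): Flat food tin, 75 mm across, 58 mm high, a bystander; the point is its centre.
- opener_c (a point): Bottle opener lying flat, 174 x 41 x 20 mm, a bystander; the point is at the middle.
- teaspoon_c (a point): Teaspoon lying flat, 137 x 28 x 13 mm, a bystander; the point is at the middle.
Things that resemble listed ones, but are neither listed nor needed, are in the scene too. Of the things shaped like the part that bears cap_center, the black one is meant.

How it is judged:
On the way, in this order (a step that is already met when the one before it is completed fails the run):
1. the bottle stands right down in the holder's well, its cap still on and locked (horizontal distance between bottle_center and holder_well below 0.01 m and z of bottle_center in the frame of holder_well below 0.046 m and angle between bottle_center's own z axis and vertical below 0.12 rad and z of cap_center in the frame of bottle_mouth below 0 m and angle between the x axis of cap_center and the x axis of bottle_center, either way round below 0.25 rad), for 0.2 s.
2. in the holder, the cap is pressed down and, pressed, begins to turn (horizontal distance between bottle_center and holder_well below 0.01 m and z of bottle_center in the frame of holder_well below 0.046 m and angle between bottle_center's own z axis and vertical below 0.12 rad and value of joint spring_disc above 0.004 m and angle between the x axis of cap_center and the x axis of bottle_center, either way round above 0.3 rad), for 0.02 s.
3. in the holder, the cap, still on the neck, is turned out of its lock (horizontal distance between bottle_center and holder_well below 0.01 m and z of bottle_center in the frame of holder_well below 0.046 m and angle between bottle_center's own z axis and vertical below 0.12 rad and z of cap_center in the frame of bottle_mouth below 0.002 m and angle between the x axis of cap_center and the x axis of bottle_center, either way round above 0.85 rad), for 0.1 s.
At the end, for the whole second after the job is handed in: Bottle upright (7 degrees) on the floor of the holder's well (within 4 mm in height, 10 mm sideways); cap held by the fingers alone, still, its centre 26 to 150 mm above the mouth, within 30 mm sideways, tilted under 17 degrees (horizontal distance between bottle_center and holder_well below 0.01 m and z of bottle_center in the frame of holder_well below 0.046 m and angle between bottle_center's own z axis and vertical below 0.12 rad and z of cap_center in the frame of bottle_mouth between 0.026 and 0.15 m and horizontal distance between cap_center and bottle_mouth below 0.03 m and angle between cap_center's own z axis and vertical below 0.3 rad and contact force between cap and the fingers above 1 N and contact force between cap and bottle below 0.05 N and linear speed of cap below 0.03 m/s); the arm keeps its last pose, push and grip.
It fails at once if the bottle is tipped by more than 35 degrees (angle between bottle_center's own z axis and vertical above 0.61 rad).
It fails at once if a bystander is pushed more than 30 mm away (distance of any of glass_c, timer_c, opener_c, tuna_c, teaspoon_c from where it was at the start of the episode above 0.03 m).
It also fails if it takes over 48 s, if anything falls off the work surface, if the arm or the gripper's body presses on something with over 40 N, if the wrist force passes 120 N, or if a joint passes its speed limit or range.

ROBOT

A 6-joint arm with a two-finger parallel gripper is mounted at the origin on a cart in front of the work surface, level with it; the furniture and walls round the work are solid. World frame = base frame: x ahead of the robot, y to its left, z up, the work surface at z = 0. Lengths are in m, angles in rad, forces in N, time in s.
With the tool pointing down it reaches from about 0.375 to 0.975 m from the base axis. Payload 3.8 kg.
Tool frame: the origin (TCP) lies midway between the tips of the shut fingers; the grasp point (between the pads) lies 19 mm behind it; z points along the fingers, y is the line along which they close (so a half turn about z gives the same grasp; the last joint's range is limited). The gripper opens to 85 mm and grips with 20 to 120 N. Pads are 22 mm wide; open, the fingers measure 114 mm over their backs; the gripper's body (76 mm by 85 mm) begins 54 mm behind the grasp point. The pads swing forward as they close: fully open they stand 13 mm farther back than shut.
Start: joints at [-1.261, 0.264, 1.604, -0, 1.274, -0.037], TCP at [0.229, -0.635, 0.231] pointing down, gripper open.
Joint ranges: [-2.63, 2.63], [-0.94, 2.18], [0.31, 2.57], [-1.31, 4.45], [0, 2.66], [-2.55, 2.55]. Speed limits (rad/s): [2.57, 2.57, 3.14, 3.14, 3.14, 3.14].

INTERFACE

Orientations are given as a rotation vector (axis times angle).
In Python, from workcell import bot gives the robot as it stands.
- The arm moves only by the tool step_arm, never from a script. Its argument "motion" is a list of rows, each a list of 5 numbers: the finger opening in cm, from 0 to 8.54, then the shift along the tool's x, y, z in cm, then the turn about the tool's z in degrees. In form: [[claw, dx, dy, dz, twist], ...]. A call has 1 to 20 rows; each row is the pose to reach, as a shift and turn from the pose commanded when the call began, along the tool's axes at that moment; what a row does not reach only later rows make up. A row lasts 1/10 s, in which the tool goes at most 50 mm and 8.59 degrees, less where a joint would pass 70% of its speed; a pose out of reach is approached as far as the arm can. A call with a gripper value outside its range is refused whole. The fingers move at their own pace and stop on an object; "force" is the grip in N (left out, the last holds). Time passes only in rows, so rows that repeat a pose let the fingers close. It gives the time, the measured TCP pose, the force, the opening and the grip force at its end, in the units of the state.
- bot.read_state(): the state, without advancing time (a new reading comes with each control period).
- bot.read_camera(name): name is "scene" or "top"; returns (picture, depth): 420x560x3 uint8, red, green, blue; 420x560 float32, m along the optical axis (not along the pixel's ray), 0 where there is no reading.
- bot.calibration(name): a dict with "mtx" (3x3 intrinsics, pixels), "origin" and "orientation" of the camera in the world. Camera axes: x right, y up, looking along -z (the intrinsics and any distortion apply to the point x, -y, -z); pixel columns grow to the right and rows downward; lengths in m; the calibration is good to about 2 mm. A picture is of the moment at which its call begins. calibration takes no time and is no camera call.
- bot.finish_job(): hands the job in; it is judged then, once.
The state is a dict: "time": time; "q": joint angles; "joint_vel": joint speeds; "joint_torque": joint torques, N m; "tool_pos": TCP position; "tcp_rot": TCP orientation; "wrist_force": force on the tool from outside, world axes, zero at the start; "torque": the same for the moment, N m; "width": opening from 0.0 (shut) to 1.0 (fully open); "grip_force": force on a finger pad.
Only numpy, scipy, OpenCV 4.12 (cv2) and the standard library are available. Lean on these libraries where they do the work, as an engineer would, in place of code of your own. Each camera call takes 0.05 s, during which the arm holds its last target. There are 200 camera calls.

## Working session

There is one attempt and no reset: what is moved stays moved. The work goes in short steps, Python scripts to look and compute and a tool call to move; the robot and the scene stay as the last step left them, time stands still between calls to the robot, and variables do not carry over. Pictures are saved under pics/ and viewed, at most 10 in all, crops included, and the job is handed in when it is done.

Besides the shell and the picture viewer there is one more tool, called after "Request:" as name(argument=value, ...) on one line, values as JSON. step_arm: Moves the arm, as the interface text tells. Its arguments: {"type":"object","properties":{"motion":{"type":"array","items":{"type":"array","items":{"type":"number"}}},"force":{"type":"number"}},"required":["motion"]}

```bash
ls; mkdir -p pics; cat > h.py <<'E'
import numpy as np,cv2
from workcell import bot
from scipy.spatial.transform import Rotation as R
def cal(n):
    c=bot.calibration(n);o=np.array(c["orientation"],float)
    M=o if o.shape==(3,3) else R.from_rotvec(o).as_matrix()
    return np.array(c["mtx"]),np.array(c["origin"]),M
def ray(n,u,v):
    K,o,M=cal(n);d=np.linalg.inv(K)@[u,v,1];return o,M@(d*[1,-1,-1])
def plane(n,u,v,z):
    o,d=ray(n,u,v);return o+d*(z-o[2])/d[2]
def cloud(n,D):
    K,o,M=cal(n);v,u=np.mgrid[:D.shape[0],:D.shape[1]]
    p=np.stack([(u-K[0,2])/K[0,0],-(v-K[1,2])/K[1,1],-np.ones(D.shape)],-1)*D[...,None]
    return p@M.T+o
def proj(n,P):
    K,o,M=cal(n);c=M.T@(np.array(P)-o);c=c*[1,-1,-1];q=K@c;return q[:2]/q[2]
def shot(n,f):
    p,d=bot.read_camera(n);cv2.imwrite('pics/'+f+'.png',p[...,::-1]);np.save('pics/'+f+'.npy',d);return p,d
E
python3 - <<'E'
from h import *
print(bot.calibration("scene"),bot.calibration("top"))
for n in("scene","top"): shot(n,n+'0')
a=[cv2.imread(f'pics/{n}0.png') for n in("scene","top")]
print(bot.read_state())
E
```

```text
pics
{'mtx': array([[432.4244235 ,   0.        , 284.63800093],
       [  0.        , 432.4244235 , 207.0426784 ],
       [  0.        ,   0.        ,   1.        ]]), 'origin': array([-0.09984808,  0.76150428,  0.83138959]), 'orientation': array([ 0.39098792, -1.07513355, -2.26322365])} {'mtx': array([[528.43487584,   0.        , 278.63474494],
       [  0.        , 528.43487584, 215.2442322 ],
       [  0.        ,   0.        ,   1.        ]]), 'origin': array([0.33162418, 0.04416878, 1.31235397]), 'orientation': array([ 0.09127653, -0.11101893, -1.59313438])}
{'time': 0.1, 'q': array([-1.26088604e+00,  2.64724479e-01,  1.60527348e+00,  2.65217677e-05,
        1.27370211e+00, -3.68879281e-02]), 'joint_vel': array([ 0.00012552, -0.00027255, -0.00269051,  0.00178567, -0.00114402,
       -0.00077807]), 'joint_torque': array([ 3.82358849e-04, -5.16708505e+01, -3.68589485e+01, -1.68750415e-05,
        6.32169118e-03, -1.23750601e-05]), 'tool_pos': array([ 0.22923171, -0.6341623 ,  0.23003562]), 'tcp_rot': array([-3.09242353e+00, -5.41650757e-01,  4.10768195e-04]), 'wrist_force': array([0.67260344, 0.41040457, 0.07936248]), 'torque': array([0.01437776, 0.01786103, 0.01444902]), 'grip_force': 0.0, 'width': 1.0016941186394406}
```

View pics/scene0.png

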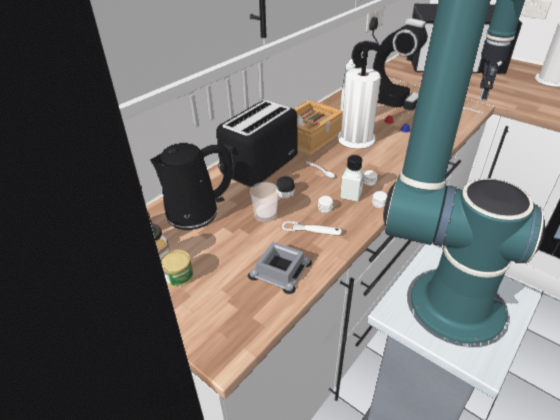

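View pics/top0.png

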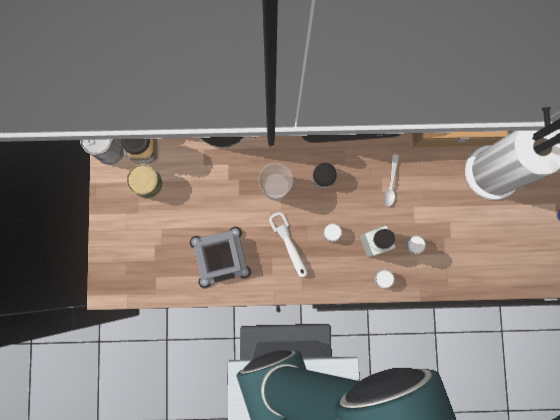

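The two views show the bottle (white body, black cap) at scene (353,178) and top (380,240), and the grey holder at scene (280,265) and top (220,257). Things that could be taken for the black cap are the black-topped timer at top (325,175) and the loose white caps at top (333,232), (416,244) and (385,279). I choose the black cap on the white bottle at top (384,238).

```bash
python3 - <<'E'
from h import *
im=cv2.imread('pics/top0.png');D=np.load('pics/top0.npy');P=cloud('top',D)
hs=cv2.cvtColor(im,cv2.COLOR_BGR2HSV)
def blobs(m,box):
    u0,v0,u1,v1=box;k=np.zeros(m.shape,np.uint8);k[v0:v1,u0:u1]=m[v0:v1,u0:u1]*255
    cs,_=cv2.findContours(k,cv2.RETR_EXTERNAL,cv2.CHAIN_APPROX_NONE)
    return sorted(cs,key=cv2.contourArea)[::-1]
c=blobs((hs[...,2]<75)&(P[...,2]>.12),(355,215,412,270))[0]
(u,v),r=cv2.minEnclosingCircle(c);print('cap px',u,v,r,plane('top',u,v,.138))
m=(P[...,2]>.12)&(P[...,2]<.16);m[:, :355]=0;m[:,412:]=0;m[:215]=0;m[270:]=0
print('cap depth',np.median(P[m],0),m.sum(),P[m].min(0),P[m].max(0))
# body shoulder level
m=(P[...,2]>.07)&(P[...,2]<.095);m[:, :355]=0;m[:,412:]=0;m[:215]=0;m[270:]=0
r=cv2.minAreaRect(P[m][:,:2].astype(np.float32));print('body',r,m.sum())
# holder rim
m=(P[...,2]>.033)&(P[...,2]<.055);m[:,:180]=0;m[:,262:]=0;m[:215]=0;m[300:]=0
r=cv2.minAreaRect(P[m][:,:2].astype(np.float32));print('holder',r,m.sum())
c=blobs(m,(180,215,262,300))[0];r=cv2.minAreaRect(c);print(r)
q=np.array([plane('top',*p,.042)[:2] for p in cv2.boxPoints(r)]);print(q,q.mean(0),[np.linalg.norm(q[i]-q[i-1]) for i in range(4)])
for n,(u,v) in dict(timer=(325,175),glass=(276,182),wc1=(333,232),wc2=(416,244),wc3=(385,279),op=(290,245)).items(): print(n,P[v,u])
a=cv2.resize(im[205:305,340:440],None,fx=4,fy=4,interpolation=2);b=cv2.resize(im[207:307,170:270],None,fx=4,fy=4,interpolation=2)
cv2.imwrite('pics/crop.png',np.hstack([a,b]))
E
```

```text
cap px 384.04998779296875 238.5 10.062542915344238 [ 0.42500563 -0.20651972  0.138     ]
cap depth [ 0.42574086 -0.20751846  0.13649688] 316 [ 0.40421825 -0.22972449  0.12020429] [ 0.44720023 -0.18705936  0.143807  ]
body ((0.42553603649139404, -0.20857807993888855), (0.05776957422494888, 0.059011563658714294), 18.448619842529297) 292
holder ((0.4004872441291809, 0.17382153868675232), (0.09022542089223862, 0.09018705785274506), 12.138321876525879) 741
((218.14324951171875, 256.12078857421875), (37.776397705078125, 38.00125503540039), 77.00537872314453)
[[0.43539022 0.22790138]
 [0.45383966 0.13868945]
 [0.36503305 0.11967053]
 [0.34699339 0.20816191]] [0.40031408 0.17360582] [np.float64(0.09057398266821151), np.float64(0.09109966646522216), np.float64(0.09082033661947461), np.float64(0.09031142640884968)]
timer [ 0.59084064 -0.08935834  0.04799118]
glass [0.58309296 0.03017499 0.01277933]
wc1 [ 0.45249339 -0.10553435  0.03050212]
wc2 [ 0.41826561 -0.30694297  0.02983259]
wc3 [ 0.33557016 -0.2262831   0.03275423]
op [ 4.24306059e-01 -2.25283169e-04  1.72235503e-02]
```

View pics/crop.png

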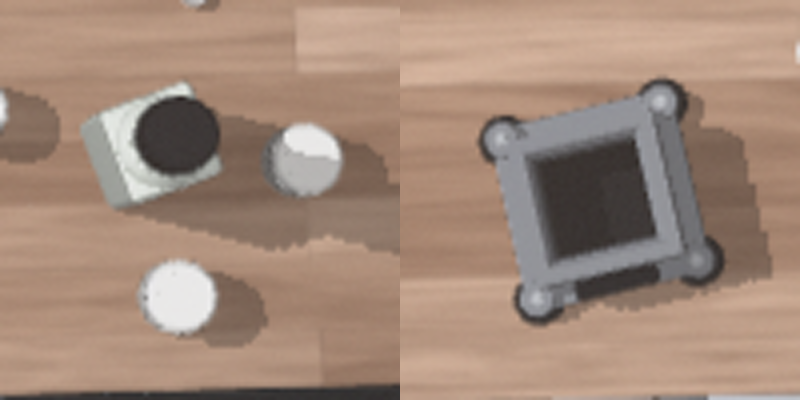

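The crop shows the black cap on the square white body (crop (175,135)), with the loose white caps clearly different, and the empty well at crop (600,195). Bottle is at about (0.4255, -0.208) with yaw 18.4°. Holder is at (0.400, 0.174) with yaw 12°.

```bash
cat >> h.py <<'E'
def to(x,y,z=None):
    s=bot.read_state();M=R.from_rotvec(s["tcp_rot"]).as_matrix();p=s["tool_pos"]
    g=np.array([x,y,p[2] if z is None else z]);print('t',s["time"],'p',p.round(4),'yawx',np.degrees(np.arctan2(M[1,0],M[0,0])).round(2),'tilt',M[:,2].round(3),'q6',s["q"][5].round(2),'F',s["wrist_force"].round(1),'w',s["width"].round(3),'grip',round(float(s["grip_force"]),1))
    print('d cm',(M.T@(g-p)*100).round(2))
E
python3 -c "
from h import *
to(.4255,-.208,.20)"
```

```text
Traceback (most recent call last):
  File "h.py", line 22, in to
    g=np.array([x,y,p[2] if z is None else z]);print('t',s["time"],'p',p.round(4),'yawx',np.degrees(np.arctan2(M[1,0],M[0,0])).round(2),'tilt',M[:,2].round(3),'q6',s["q"][5].round(2),'F',s["wrist_force"].round(1),'w',s["width"].round(3),'grip',round(float(s["grip_force"]),1))
                                                                                                                                                                                                                         ^^^^^^^^^^^^^^^^
AttributeError: 'float' object has no attribute 'round'
```

```bash
sed -i 's/s\["width"\].round(3)/round(s["width"],3)/' h.py
python3 -c "
from h import *
to(.4255,-.208,.20)"
```

```text
t 0.1 p [ 0.2292 -0.6342  0.23  ] yawx 19.87 tilt [-0.001  0.002 -1.   ] q6 -0.04 F [0.7 0.4 0.1] w 1.002 grip 0.0
d cm [ 32.94 -33.4    3.08]
```

Request:
step_arm(motion=[[8.5, 3, -3, 0, 0], [8.5, 6.3, -6.4, 0, 0], [8.5, 9.6, -9.8, 0.5, 0], [8.5, 13, -13.2, 1, 0], [8.5, 16.4, -16.6, 1.5, 0], [8.5, 19.7, -20, 2, 0], [8.5, 23, -23.4, 2.5, 0], [8.5, 26.4, -26.8, 3, 0], [8.5, 29.7, -30, 3, 0], [8.5, 32, -32.4, 3, 0], [8.5, 32.9, -33.4, 3, 0], [8.5, 32.9, -33.4, 3, 0]])

```text
time: 1.3
tool_pos: [0.4255, -0.2076, 0.201]
tcp_rot: [-3.093, -0.547, 0.001]
wrist_force: [0.2, -0.3, 0.8]
width: 0.992
grip_force: 0.0
```

```bash
python3 - <<'E'
from h import *
shot('top','t1');shot('scene','s1')
to(.4255,-.208,.103)
a=cv2.imread('pics/t1.png')[180:300,310:470];b=cv2.imread('pics/s1.png')[100:220,280:440]
cv2.imwrite('pics/c1.png',np.hstack([cv2.resize(i,None,fx=2.5,fy=2.5) for i in(a,b)]))
E
```

```text
t 1.4 p [ 0.425  -0.2095  0.2012] yawx 19.9 tilt [-0.    -0.001 -1.   ] q6 0.71 F [0.2 0.2 0.1] w 0.992 grip 0.0
d cm [ 0.1  -0.13  9.82]
```

View pics/c1.png

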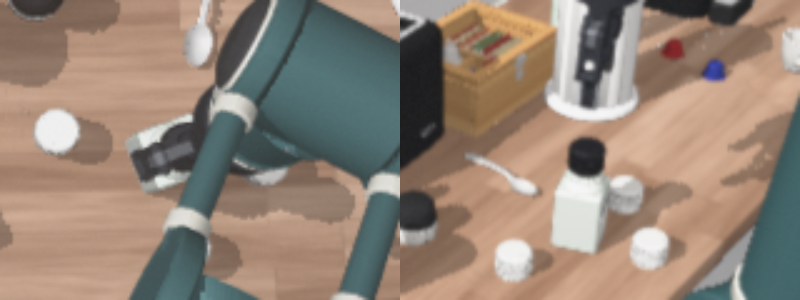

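The gripper (at crop (590,60) in the scene view) hangs above the bottle's cap (587,155), aligned with the body. I descend and grip.

Request:
step_arm(motion=[[8.5, 0.1, 0, 2.5, 0], [8.5, 0.1, 0, 5.5, 0], [8.5, 0.1, 0, 8, 0], [8.5, 0.1, 0, 9.5, 0], [8.5, 0.1, 0, 9.8, 0], [3, 0.1, 0, 9.8, 0], [3, 0.1, 0, 9.8, 0], [3, 0.1, 0, 9.8, 0], [3, 0.1, 0, 9.8, 0], [3, 0.1, 0, 9.8, 0], [3, 0.1, 0, 9.8, 0], [3, 0.1, 0, 9.8, 0]], force=70)

```text
time: 2.6
tool_pos: [0.427, -0.2091, 0.1041]
tcp_rot: [3.093, 0.542, 0.002]
wrist_force: [-0.7, -2.6, 5.1]
width: 0.508
grip_force: 70.3
```

Request:
step_arm(motion=[[3, 0, 0, -1, 0], [3, 0, 0, -3, 0], [3, 0, 0, -6, 0], [3, 0, 0, -8.5, 0], [3, 0, 0, -9, 0], [3, 0, 0, -9, 0]])

```text
time: 3.2
tool_pos: [0.4262, -0.2082, 0.1932]
tcp_rot: [-3.094, -0.542, -0.001]
wrist_force: [0.2, -0.5, -4.1]
width: 0.51
grip_force: 72.6
```

```bash
python3 -c "
from h import *
to(.4003,.1737)"
```

```text
t 3.2 p [ 0.4262 -0.2082  0.1932] yawx 19.87 tilt [ 0.  0. -1.] q6 0.72 F [ 0.2 -0.5 -4.1] w 0.51 grip 72.6
d cm [ 1.055e+01 -3.680e+01  1.000e-02]
```

Request:
step_arm(motion=[[3, 0.4, -1.3, 0, 0.3], [3, 1, -3.5, 0, 0.6], [3, 1.8, -6.2, 0, 1], [3, 2.7, -9.3, 0, 1.6], [3, 3.6, -12.5, 0, 2.2], [3, 4.5, -15.7, 0, 2.8], [3, 5.4, -18.9, 0, 3.4], [3, 6.3, -22.1, 0, 4], [3, 7.2, -25.3, 0, 4.6], [3, 8.1, -28.5, 0, 5.2], [3, 9, -31.5, 0, 5.8], [3, 9.7, -34, 0, 6.4], [3, 10.2, -35.7, 0, 6.4], [3, 10.5, -36.6, 0, 6.4], [3, 10.5, -36.8, 0, 6.4], [3, 10.5, -36.8, 0, 6.4], [3, 10.5, -36.8, 0, 6.4]])

```text
time: 4.9
tool_pos: [0.3996, 0.1725, 0.1928]
tcp_rot: [3.12, 0.367, -0.001]
wrist_force: [-0.0, -0.2, -4.1]
width: 0.512
grip_force: 72.6
```

```bash
python3 - <<'E'
from h import *
shot('top','t2');shot('scene','s2')
to(.4003,.1737)
P=cloud('scene',np.load('pics/s2.npy'))
m=(np.hypot(P[...,0]-.4,P[...,1]-.174)<.055)&(P[...,2]>.09)&(P[...,2]<.165)
Q=P[m];print(len(Q),cv2.minAreaRect(Q[:,:2].astype(np.float32)))
b=cv2.imread('pics/s2.png')[150:310,200:360];a=cv2.imread('pics/t2.png')[180:340,150:310]
cv2.imwrite('pics/c2.png',np.hstack([cv2.resize(i,None,fx=2.5,fy=2.5) for i in(a,b)]))
E
```

```text
t 5.0 p [0.3999 0.1725 0.1932] yawx 13.4 tilt [-0. -0. -1.] q6 1.69 F [ 0.2  0.3 -3.7] w 0.506 grip 72.7
d cm [ 0.06 -0.11 -0.  ]
704 ((0.38203737139701843, 0.18246641755104065), (0.07882028818130493, 0.04237188398838043), 56.82573699951172)
```

View pics/c2.png

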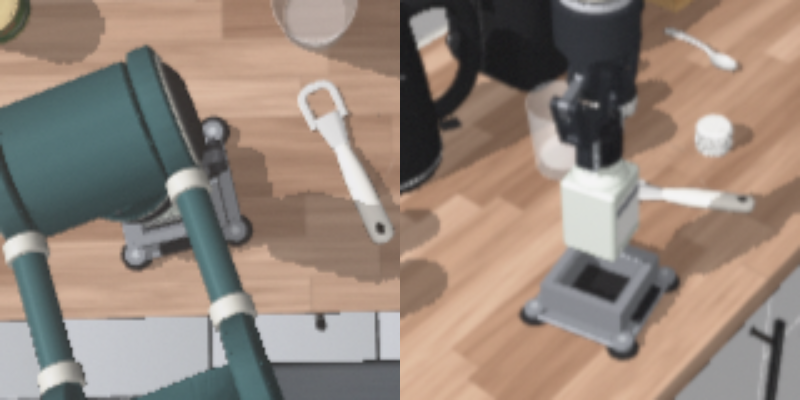

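The bottle hangs upright at crop (600,205) right above the well at (600,280). I compare body faces with holder faces in the same view.

```bash
python3 - <<'E'
from h import *
P=cloud('scene',np.load('pics/s2.npy'));im=cv2.imread('pics/s2.png')
H=cloud('scene',np.load('pics/s0.npy' if 0 else 'pics/scene0.npy'))
def faces(P,m,c,half,yaw):
    # rotate into nominal frame; pick each visible vertical face (-x,+y), fit line
    a=np.radians(yaw);E=np.array([[np.cos(a),-np.sin(a)],[np.sin(a),np.cos(a)]])
    q=(P[m][:,:2]-c)@E
    A=q[(abs(q[:,0]+half)<.007)&(abs(q[:,1])<half-.007)];B=q[(abs(q[:,1]-half)<.007)&(abs(q[:,0])<half-.007)]
    ka=np.polyfit(A[:,1],A[:,0],1);kb=np.polyfit(B[:,0],B[:,1],1)
    loc=np.array([ka[1]+half,kb[1]-half])
    print(len(A),len(B),'yaws',yaw-np.degrees(np.arctan(ka[0])),yaw+np.degrees(np.arctan(kb[0])),'centre',c+E@loc)
c=np.array([.4003,.1737])
near=lambda P:np.hypot(P[...,0]-.4,P[...,1]-.174)<.075
faces(P,near(P)&(P[...,2]>.1)&(P[...,2]<.165),c,.029,12.)
faces(H,near(H)&(H[...,2]>.018)&(H[...,2]<.038),c,.045,12.)
faces(P,near(P)&(P[...,2]>.018)&(P[...,2]<.038),c,.045,12.)
m=near(H)&(H[...,2]>.037)&(H[...,2]<.048)
print(cv2.minAreaRect(H[m][:,:2].astype(np.float32)))
Q=P[near(P)&(P[...,2]>.06)&(P[...,2]<.17)];print(np.percentile(Q[:,2],[0,1,5]))
E
```

```text
170 322 yaws 11.773100940118024 11.919937525923885 centre [0.39840402 0.17143663]
91 142 yaws 11.95865268344966 12.265675946484759 centre [0.39943976 0.17276958]
95 148 yaws 12.497162880225114 12.390049006929399 centre [0.39917831 0.17257313]
((0.40002456307411194, 0.17364764213562012), (0.09198197722434998, 0.09355688840150833), 11.763165473937988)
[0.08573565 0.09030237 0.09524216]
```

Request:
step_arm(motion=[[3, 0.1, -0.1, 0.5, 0], [3, 0.1, -0.1, 2, 0], [3, 0.1, -0.1, 3.5, 0], [3, 0.1, -0.1, 4.5, 0], [3, 0.1, -0.1, 5.2, 0], [3, 0.1, -0.1, 5.8, 0], [3, 0.1, -0.1, 6.3, 0]])

```text
time: 5.7
tool_pos: [0.4009, 0.1745, 0.1301]
tcp_rot: [-3.12, -0.368, -0.001]
wrist_force: [-0.1, -0.5, -3.5]
width: 0.506
grip_force: 72.7
```

Request:
step_arm(motion=[[3, 0, 0, 0.5, 0], [3, 0, 0, 1, 0], [3, 0, 0, 1.4, 0], [3, 0, 0, 1.6, 0], [3, 0, 0, 1.7, 0], [3, 0, 0, 1.8, 0], [3, 0, 0, 1.8, 0]])

```text
time: 6.4
tool_pos: [0.4014, 0.1747, 0.1133]
tcp_rot: [-3.12, -0.368, -0.002]
wrist_force: [-1.9, -1.3, 5.0]
width: 0.507
grip_force: 73.5
```

Request:
step_arm(motion=[[3, 0, 0, 0, 0], [3, 0, 0, 0.1, 0], [3, 0, 0, 0.2, 0], [3, 0, 0, 0.3, 0], [3, 0, 0, 0.4, 0], [3, 0, 0, 0.5, 0], [3, 0, 0, 0.6, 0], [3, 0, 0, 0.6, 0]], force=100)

```text
time: 7.2
tool_pos: [0.4017, 0.1747, 0.1079]
tcp_rot: [-3.12, -0.369, -0.003]
wrist_force: [-2.5, -2.5, 9.0]
width: 0.499
grip_force: 100.6
```

Request:
step_arm(motion=[[3, 0, 0, 0.1, 0], [3, 0, 0, 0.2, 0], [3, 0, 0, 0.3, 0], [3, 0, 0, 0.4, 0], [3, 0, 0, 0.4, 0]])

```text
time: 7.7
tool_pos: [0.4027, 0.175, 0.1073]
tcp_rot: [-3.12, -0.369, -0.005]
wrist_force: [-10.5, -4.7, 30.6]
width: 0.502
grip_force: 103.1
```

Request:
step_arm(motion=[[3, 0, 0, -0.05, -3], [3, 0, 0, -0.05, -8], [3, 0, 0, -0.05, -13], [3, 0, 0, -0.05, -18], [3, 0, 0, -0.05, -23], [3, 0, 0, -0.05, -28]])

```text
time: 8.3
tool_pos: [0.4026, 0.176, 0.1073]
tcp_rot: [-2.935, -1.115, -0.006]
wrist_force: [-10.0, -0.7, 25.9]
width: 0.497
grip_force: 102.5
```

```bash
python3 - <<'E'
from h import *
shot('scene','s3');to(.4003,.1737)
b=cv2.imread('pics/s3.png')[190:310,210:350]
cv2.imwrite('pics/c3.png',cv2.resize(b,None,fx=4,fy=4))
E
```

```text
t 8.35 p [0.4025 0.176  0.1073] yawx 41.82 tilt [ 0.003  0.003 -1.   ] q6 1.19 F [-9.7 -1.1 26.2] w 0.501 grip 102.5
d cm [-0.32  0.02 -0.  ]
```

View pics/c3.png

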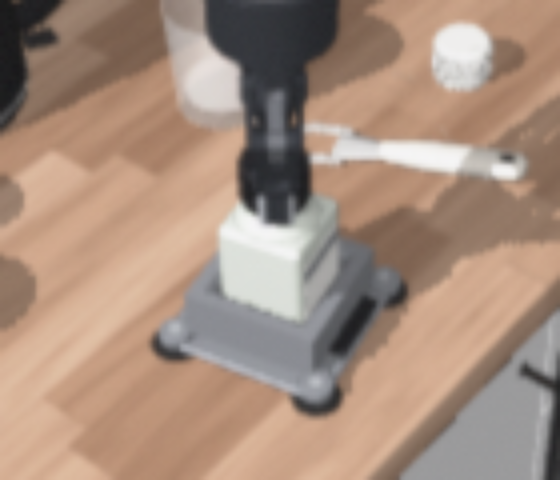

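The bottle sits down in the well (crop (275,255)), with the gripper on the cap. I continue the twist.

Request:
step_arm(motion=[[3, -0.07, -0.07, 0, -4], [3, -0.07, -0.07, 0, -9], [3, -0.07, -0.07, 0, -14], [3, -0.07, -0.07, 0, -19], [3, -0.07, -0.07, 0, -24], [3, -0.07, -0.07, 0, -29], [3, -0.07, -0.07, 0, -34], [3, -0.07, -0.07, 0, -39], [3, -0.07, -0.07, 0, -44], [3, -0.07, -0.07, 0, -49], [3, -0.07, -0.07, 0, -54], [3, -0.07, -0.07, 0, -59], [3, -0.07, -0.07, 0, -60], [3, -0.07, -0.07, 0, -60]])

```text
time: 9.75
tool_pos: [0.4025, 0.1754, 0.1069]
tcp_rot: [1.986, 2.43, 0.007]
wrist_force: [-5.6, -3.6, 21.5]
width: 0.503
grip_force: 102.0
```

```bash
python3 - <<'E'
from h import *
to(.4003,.1737);print(bot.read_state()["torque"])
E
```

```text
t 9.75 p [0.4025 0.1754 0.1069] yawx 101.48 tilt [ 0.005  0.002 -1.   ] q6 0.15 F [-5.6 -3.6 21.5] w 0.503 grip 102.0
d cm [-0.12 -0.25 -0.  ]
[-0.59594459  0.99632057 -0.1074726 ]
```

Request:
step_arm(motion=[[3, 0, 0, -0.2, 0], [3, 0, 0, -0.5, 0], [3, 0, 0, -0.8, 0], [3, 0, 0, -1.1, 0], [3, 0, 0, -1.4, 0], [3, 0, 0, -1.4, 0]])

```text
time: 10.35
tool_pos: [0.4, 0.1747, 0.1171]
tcp_rot: [1.988, 2.432, 0.001]
wrist_force: [1.7, -0.2, 4.2]
width: 0.499
grip_force: 101.3
```

Request:
step_arm(motion=[[3, 0, 0, -0.3, 0], [3, 0, 0, -0.8, 0], [3, 0, 0, -1.4, 0], [3, 0, 0, -2.2, 0], [3, 0, 0, -3.2, 0], [3, 0, 0, -4.2, 0], [3, 0, 0, -4.9, 0], [3, 0, 0, -5.2, 0], [3, 0, 0, -5.2, 0], [3, 0, 0, -5.2, 0]])

```text
time: 11.35
tool_pos: [0.3995, 0.1744, 0.1686]
tcp_rot: [-1.988, -2.432, 0.0]
wrist_force: [-0.0, 0.1, -0.7]
width: 0.501
grip_force: 101.3
```

```bash
python3 - <<'E'
from h import *
shot('scene','s4');to(.4003,.1737)
b=cv2.imread('pics/s4.png')[180:310,210:350]
cv2.imwrite('pics/c4.png',cv2.resize(b,None,fx=4,fy=4))
E
```

```text
t 11.4 p [0.3993 0.1744 0.1683] yawx 101.47 tilt [-0.001 -0.    -1.   ] q6 0.15 F [ 0.6  0.7 -0.4] w 0.501 grip 101.3
d cm [-0.09  0.09 -0.  ]
```

View pics/c4.png

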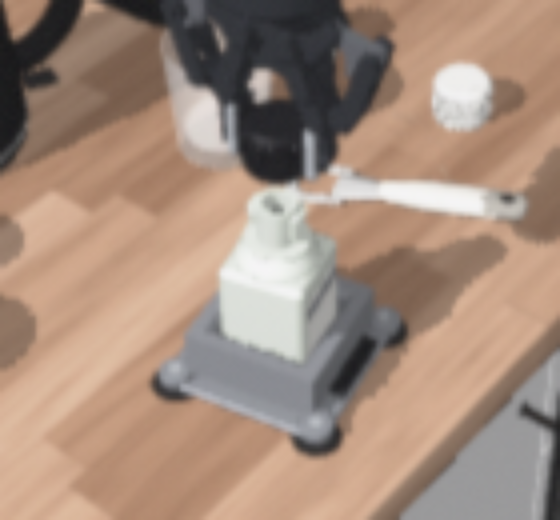

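The cap is held upright at crop (275,145), clear above the open neck at (275,215). The bottle stands seated in the holder.

```bash
python3 -c "
from workcell import bot
print(bot.finish_job())"
```

```text
the job is handed in; nothing more can be done
None
```

The job is handed in at about 11.4 s: the bottle stands seated in the holder with its cap twisted off and held upright about 5 cm above the open mouth; the hand-in gave no verdict.

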